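# Set the stop turret and bring the straightedge up to both stops

### The arm

A 7-joint arm with a two-finger parallel gripper is mounted at the origin on the work surface. World frame = base frame: x ahead of the robot, y to its left, z up, the work surface at z = 0. Lengths are in m, angles in rad, forces in N, time in s.
With the tool pointing down it reaches from about 0.425 to 0.8 m from the base axis. Payload 8.3 kg.
Tool frame: the origin (TCP) lies midway between the tips of the shut fingers; the grasp point (between the pads) lies 19 mm behind it; z points along the fingers, y is the direction in which the jaws open and shut (so a half turn about z gives the same grasp; the last joint's range is limited). The gripper opens to 85 mm and grips with 20 to 120 N. Pads are 22 mm wide; open, the fingers measure 114 mm over their backs; the gripper's body (76 mm by 85 mm) begins 54 mm behind the grasp point. The pads swing forward as they close: fully open they stand 13 mm farther back than shut.
Start: joints at [1.094, 0.383, 0.016, 1.37, -0.006, 1.388, -0.046], TCP at [0.251, -0.572, 0.231] pointing down, gripper open.
Joint ranges: [-2.95, 2.95], [-0.25, 2.06], [-1.52, 1.56], [0.18, 2.33], [-1.44, 4.58], [0.02, 2.06], [-3.01, 3.01]. Speed limits (rad/s): [2.39, 2.39, 3.01, 3.01, 3.14, 3.14, 3.14].

### API

Orientations are given as a unit quaternion [w, x, y, z].
In Python, from cell import arm, imaging, finish_job, monitor gives the robot as it stands. Calls block until the motion is done:
- arm.move_ptp(position, orientation): joint-space move of the TCP to a pose.
- arm.move_straight(position, rotation=None, speed=0.15): straight line of the TCP; rotation=None keeps the orientation; speed is the mean speed in m/s.
- arm.move_joints(angles): joint-space move.
- arm.set_gripper(opening): finger opening in m; the grip force is fixed at half the most; returns when the fingers have stopped.
- arm.dwell(seconds).
- arm.solve_ik(position, orientation): joint angles nearest the present ones, or None.
- imaging.camera(name): name is "side" or "top"; returns a dict with "image" (384x512x3 uint8, blue, green, red), "z_map" (384x512 float32, m along the optical axis (not along the pixel's ray), 0 where there is no reading), "vfov" (degrees; the focal length in pixels is half the picture's height over the tangent of half this angle, whatever the lens; pixels are square), "cx", "cy" (the principal point, pixels), "k1" (the pictures are not rectified: a ray, as slopes to the right and down, at radius r is drawn at 1 + k1 r^2 times it, then the intrinsics apply), "position" and "rotation" of the camera in the world. Camera axes: x right, y up, looking along -z (the intrinsics and any distortion apply to the point x, -y, -z); pixel columns grow to the right and rows downward; lengths in m; the calibration is good to about 2 mm. A picture is of the moment at which its call begins.
A pose or a line that the arm cannot do raises arm.IKError and nothing moves.
- finish_job(): hands the job in, once; it reports no verdict.
Readings, each from a call of its own:
- monitor.get_time_s(): time.
- monitor.get_joint_positions(): joint angles.
- monitor.get_qd(): joint speeds.
- monitor.get_joint_efforts(): joint torques, N m.
- monitor.get_tcp_pos(): TCP position.
- monitor.get_eef_rot(): TCP orientation.
- monitor.get_contact_force(): force on the tool from outside, world axes, zero at the start.
- monitor.get_wrist_torque(): the same for the moment, N m.
- monitor.get_opening(): finger opening in m.
Only numpy, scipy, OpenCV 4.12 (cv2) and the standard library are available. Lean on these libraries where they do the work, as an engineer would, in place of code of your own. Each camera call takes 0.05 s, during which the arm holds its last target. There are 200 camera calls.

### The job

Set up the straightedge as a fence: first turn the stop turret, the shorter way round, until its longest rod points straight out over the small ridge on its base. Then draw the straightedge out from under the steel riser and slide it, standing on its narrow edge, up to the stops from the robot's side until it touches the ball of that rod and the pin of the fixed stop at once, and let go. Leave the tin, jar and wrench where they are.

Things in the scene. Friction and masses are not known exactly. Their poses are not given: they have to be found in the camera images.
- turret (a joint): angle (rad) of the stop turret, which turns endlessly about a vertical axis; grows counter-clockwise seen from above; 0 (or a whole turn, 6.283) when the longest rod lies over the ridge on the base; starts between 1.0 and 5.3; stays where it is left (0.12 N m of friction). The aluminium rotor, diameter 68 mm, z 20 to 42 mm, carries three level rods 120 degrees apart
- turret_grip (a point): on the turret's axis, 62 mm above the bench, 12 mm below the top of its black grip bar, which is 60 mm long, 14 mm thick, from z 42 to 74 mm, and lies lengthwise along the longest rod; this point's own -x axis points along the longest rod
- turret_base: fixed square steel base of the turret, 100 x 100 x 18 mm; origin at the centre of its underside, on the turret's axis; its own -x axis points roughly to the robot, and the small ridge (12 x 4 x 4 mm) lies on its top at 44 mm along -x. It and the fixed stop may change places (one left, one right)
- long_tip (a point): centre of the ball (radius 8 mm) at the end of the turret's longest rod, z 31 mm, 95 mm from the axis; it turns with the turret. The two other rods have the same height and balls, with centres 72 mm (120 degrees counter-clockwise from the longest, seen from above) and 54 mm from the axis
- stop_pin (a point): point on the axis of the fixed stop's upright steel pin (diameter 16 mm, from the bench to z 50 mm), at z 31 mm. The pin stands at the robot-side end of an arm, 95 mm out from the centre of a dark steel block 70 x 70 mm
- riser: fixed low steel bridge on the left; origin under its centre. 160 (own x) x 250 (own y) mm, top at z 68 mm, underside at z 58 mm, side walls 12 mm thick along own x = +-74 mm, open at both y ends; a carton of parts 35 mm high stands on its far (+y) half
- fence_center (a point): centre of the straightedge, an aluminium box bar 320 mm long (own y), 26 mm wide (own x), 40 mm tall, about 0.35 kg, standing on the bench on its 26 mm side (centre at z 20 mm). It starts lying along y under the riser with 85 to 115 mm sticking out of the riser's right-hand (-y) end
- tin_center (a point): bystander: centre of an upright tin, diameter 66, height 85 mm, right-hand robot side
- jar_center (a point): bystander: centre of an upright jar, diameter 64, height 90 mm, beyond the stops
- wrench_grip (a point): bystander: handle of a wrench lying on the bench left of the stops
- toolbox: fixed closed grey toolbox standing to the right of the right-hand stop, an obstacle: 124 (own x) x 144 (own y) x 115 mm; origin under its centre
There are look-alikes about, which are no part of the job. What is shaped like the part that bears stop_pin but purple is not meant. What is shaped like the turret_base but turquoise is not meant.

How it is judged:
On the way, in this order (a step that is already met when the one before it is completed fails the run):
1. the turret's longest rod lies over the ridge (within 0.12 rad), at rest, before the straightedge is up to both stops ((value of joint turret between -0.12 and 0.12 rad or value of joint turret between 6.16319 and 6.40319 rad) and velocity of joint turret between -0.05 and 0.05 rad/s and not (((x of long_tip in the frame of fence_center between 0.016 and 0.0245 m and x of stop_pin in the frame of fence_center between 0.016 and 0.0245 m) or (x of long_tip in the frame of fence_center between -0.0245 and -0.016 m and x of stop_pin in the frame of fence_center between -0.0245 and -0.016 m)) and y of long_tip in the frame of fence_center between -0.158 and 0.158 m and y of stop_pin in the frame of fence_center between -0.158 and 0.158 m and angle between fence_center's own z axis and vertical below 0.08 rad and height (world z) of fence_center between 0.015 and 0.025 m)), for 0.2 s.
2. the straightedge touches the longest rod's ball and the fixed pin at once, the turret still set ((value of joint turret between -0.12 and 0.12 rad or value of joint turret between 6.16319 and 6.40319 rad) and ((x of long_tip in the frame of fence_center between 0.016 and 0.0245 m and x of stop_pin in the frame of fence_center between 0.016 and 0.0245 m) or (x of long_tip in the frame of fence_center between -0.0245 and -0.016 m and x of stop_pin in the frame of fence_center between -0.0245 and -0.016 m)) and y of long_tip in the frame of fence_center between -0.158 and 0.158 m and y of stop_pin in the frame of fence_center between -0.158 and 0.158 m and angle between fence_center's own z axis and vertical below 0.08 rad and height (world z) of fence_center between 0.015 and 0.025 m), for 0.2 s.
At the end, for the whole second after the job is handed in: The longest rod lies over the ridge within 0.12 rad, and the straightedge stands upright on the bench with one long face within 3.5 mm of both the rod's ball and the fixed pin, both within its length (all of step 2 and velocity of joint turret between -0.05 and 0.05 rad/s); the robot touches nothing.
It fails at once if the turret was turned the longer way round (either way is allowed when it starts within about 0.15 rad of half a turn) ((value of joint turret between 4.9 and 5.1 rad and distance of long_tip from where it was at the start of the episode above 0.1615 m) or (value of joint turret between 1.18 and 1.38 rad and distance of long_tip from where it was at the start of the episode above 0.1615 m)).
It fails at once if the tin was moved by more than 20 mm (distance of tin_center from where it was at the start of the episode above 0.02 m).
It fails at once if the jar was moved by more than 20 mm (distance of jar_center from where it was at the start of the episode above 0.02 m).
It fails at once if the wrench was moved by more than 20 mm (distance of wrench_grip from where it was at the start of the episode above 0.02 m).
It also fails if it takes over 72 s, if anything falls off the work surface, if the arm or the gripper's body presses on something with over 40 N, if the wrist force passes 120 N, or if a joint passes its speed limit or range.

## Working session

There is one attempt and no reset: what is moved stays moved. The work goes in short steps, each a Python script; the robot and the scene stay as the last script left them, time stands still between calls to the robot, and variables do not carry over. Pictures are saved under pics/ and viewed, about 8 in all and at most 12, crops included, and the job is handed in when it is done.

```bash
mkdir -p pics; cat > h.py <<'E'
import numpy as np, cv2
from cell import arm, imaging, finish_job, monitor
from scipy.spatial.transform import Rotation as R
def cam(n):
    c=imaging.camera(n); h,w=c['z_map'].shape
    f=h/2/np.tan(np.radians(c['vfov'])/2)
    K=np.array([[f,0,c['cx']],[0,f,c['cy']],[0,0,1]]); D=np.array([c['k1'],0,0,0,0.])
    u,v=np.meshgrid(np.arange(w),np.arange(h))
    p=cv2.undistortPoints(np.stack([u,v],-1).reshape(-1,1,2).astype(np.float64),K,D).reshape(h,w,2)
    rot=np.array(c['rotation'],float)
    c['R']=rot if rot.shape==(3,3) else R.from_quat(rot[[1,2,3,0]]).as_matrix()
    c['ray']=np.stack([p[...,0],-p[...,1],-np.ones((h,w))],-1)@c['R'].T
    c['P']=c['position']+c['ray']*c['z_map'][...,None]
    c['P'][c['z_map']==0]=np.nan
    return c
def atz(c,u,v,z):  # pixel -> point at height z
    r=cv2.remap(c['ray'].astype(np.float32),np.float32([[u]]),np.float32([[v]]),1)[0,0]
    return c['position']+r*(z-c['position'][2])/r[2]
E
python3 - <<'E'
from h import *
for n in('top','side'):
    c=cam(n); print(n,c['position'],c['R'].round(3).tolist(),c['vfov'],c['k1'])
    cv2.imwrite(f'pics/{n}0.png',cv2.resize(c['image'],(800,600),interpolation=cv2.INTER_CUBIC))
    np.savez(f'{n}0.npz',**{k:c[k] for k in('image','P','ray','position')})
E
```

```text
top [ 0.43498716 -0.00548315  1.50746464] [[-0.02, 0.991, -0.129], [-1.0, -0.021, -0.01], [-0.013, 0.129, 0.992]] 46.243532909399256 0.04641875670900697
side [0.51989024 0.97198496 0.76480173] [[-0.997, 0.029, -0.066], [-0.07, -0.582, 0.81], [-0.015, 0.813, 0.582]] 52.59524523589579 -0.026206660536468765
```

View pics/top0.png

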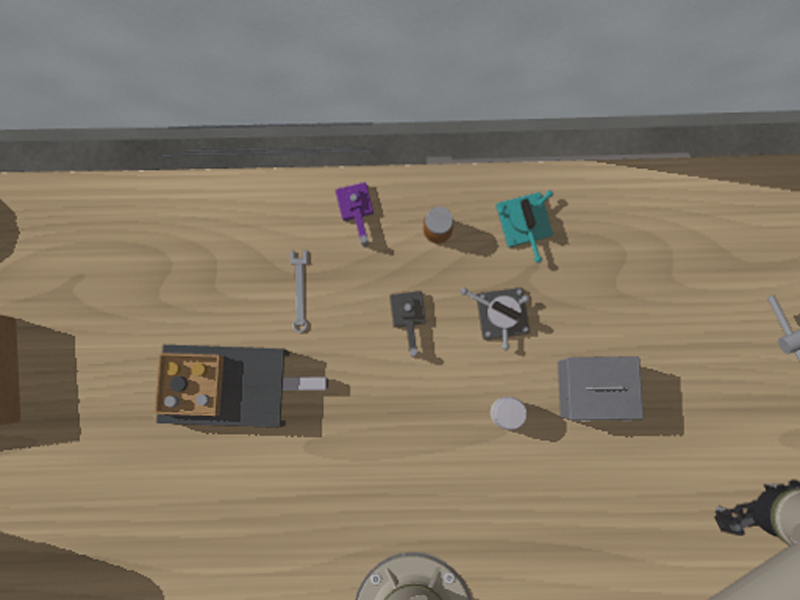

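View pics/side0.png

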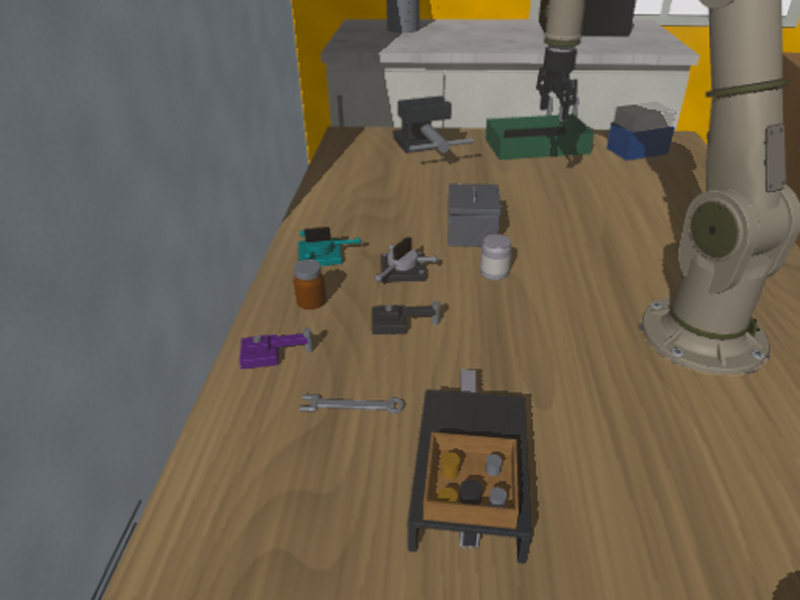

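Candidates (800x600 top picture): the grey turret at (503,315) versus the turquoise one at (525,218), and the dark stop at (408,310), pin at (413,352), versus the purple one at (355,205). I choose the grey turret and the dark stop. The straightedge end is at (305,384), under the riser at (225,385). The tin is at (508,413), the toolbox at (600,388), the jar at (438,225) and the wrench at (300,290). The longest rod seems to point up-left to (465,292), in line with the grip bar. Next, a close crop and the numbers.

```bash
python3 - <<'E'
from h import *
d=np.load('top0.npz'); I=d['image'];P=d['P']
a=I[175:275,235:365]; cv2.imwrite('pics/crop1.png',cv2.resize(a,None,fx=6,fy=6,interpolation=cv2.INTER_CUBIC))
c=dict(ray=d['ray'],position=d['position'])
def s(u,v,z): return atz(c,u*.64,v*.64,z)[:2].round(4)
print('rotor',s(505,312,.042),'tip',s(465,292,.031),'pin',s(413,352,.05))
def box(u0,v0,u1,v1,zl,zh):
    p=P[int(v0*.64):int(v1*.64),int(u0*.64):int(u1*.64)].reshape(-1,3); return p[(p[:,2]>zl)&(p[:,2]<zh)]
for n,b in dict(fence=(287,370,335,398,.03,.048),riser=(230,335,295,435,.06,.076),carton=(145,345,225,425,.08,.14),tin=(480,390,535,435,.075,.095),tool=(550,345,650,425,.105,.125),jar=(415,200,460,245,.08,.1),wr=(285,245,315,335,.004,.05),grip=(480,290,530,330,.066,.08),rotor=(480,290,530,335,.037,.048),base=(470,280,540,350,.014,.022),block=(385,285,430,330,.012,.06),pin=(405,340,422,360,.04,.056),rod=(455,280,530,355,.026,.042)).items():
    p=box(*b); 
    if len(p)>3: print(n,len(p),p.mean(0).round(4),p.min(0).round(4),p.max(0).round(4),[np.round(q,4) for q in cv2.minAreaRect(p[:,:2].astype(np.float32)*1000)])
    else: print(n,len(p))
E
```

```text
rotor [ 0.6089 -0.2074] tip [ 0.6548 -0.126 ] pin [ 0.5286 -0.0129]
fence 207 [0.4683 0.2118 0.0396] [0.4563 0.1705 0.0312] [0.4804 0.253  0.0478] [array([468.4042, 211.635 ]), array([82.2123, 22.7533]), np.float64(88.7104)]
riser 1697 [0.4653 0.3098 0.0677] [0.3826 0.2538 0.06  ] [0.546  0.3637 0.0758] [array([464.7184, 311.9223]), array([111.0767, 160.0327]), np.float64(87.1946)]
carton 704 [0.4742 0.445  0.0953] [0.4107 0.3746 0.0801] [0.5342 0.5036 0.1118] [array([473.1679, 439.935 ]), array([125.1295, 121.3281]), np.float64(87.0042)]
tin 313 [ 0.4005 -0.2018  0.0847] [ 0.3709 -0.231   0.075 ] [ 0.4298 -0.1718  0.0943] [array([ 400.2763, -201.3706]), array([59.2205, 58.8326]), np.float64(89.2223)]
tool 530 [ 0.4455 -0.3861  0.1075] [ 0.387  -0.4561  0.105 ] [ 0.5083 -0.3164  0.1225] [array([ 447.7952, -386.217 ]), array([139.4923, 121.3745]), np.float64(89.7433)]
jar 236 [ 0.797  -0.0699  0.0897] [ 0.77   -0.0955  0.081 ] [ 0.8245 -0.0434  0.0976] [array([797.4005, -69.2697]), array([51.8459, 54.2858]), np.float64(87.3249)]
wr 297 [0.6719 0.2318 0.0073] [0.5783 0.2013 0.004 ] [0.
[... 392 characters left out ...]
[76.0653, 98.6155]), np.float64(3.4523)]
base 363 [ 0.6054 -0.2046  0.018 ] [ 0.5551 -0.2584  0.014 ] [ 0.6634 -0.1517  0.022 ] [array([ 609.8336, -204.331 ]), array([100.3391, 100.1642]), np.float64(6.7389)]
block 450 [ 0.6214 -0.0014  0.027 ] [ 0.5792 -0.0372  0.0121] [0.6613 0.0356 0.0475] [array([618.9665,  -1.7867]), array([80.8089, 69.5684]), np.float64(6.0547)]
pin 24 [ 0.532  -0.0108  0.0488] [ 0.523  -0.0185  0.0403] [ 0.5561 -0.0026  0.0551] [array([539.7968, -10.8985]), array([34.1769, 13.8209]), np.float64(5.7856)]
rod 272 [ 0.6105 -0.1919  0.0371] [ 0.5327 -0.2586  0.0262] [ 0.6647 -0.114   0.042 ] [array([ 624.9421, -201.7135]), array([156.9267, 107.6822]), np.float64(35.4871)]
```

View pics/crop1.png

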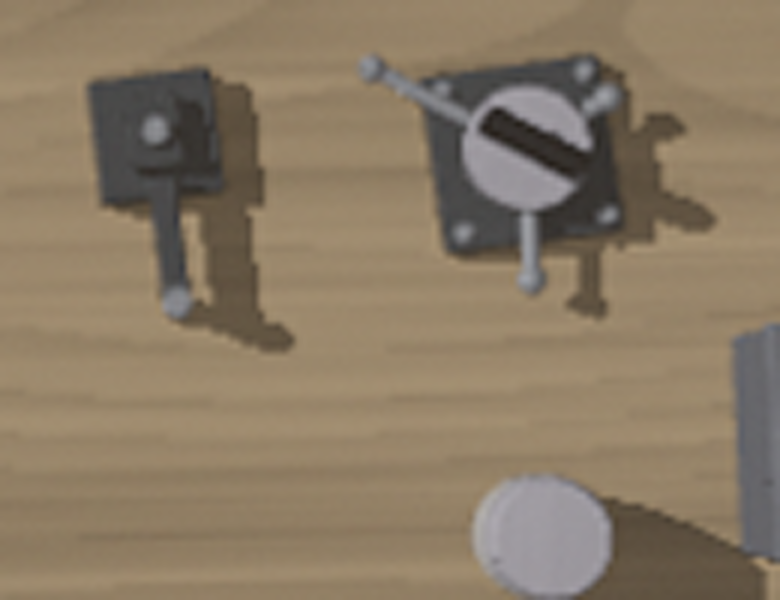

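The crop confirms the choice: the longest rod's ball is at (371,68) in line with the black grip bar, the two shorter balls are at (608,95) and (531,283), and the pin is at (177,302). The rod points at about 60° and the ridge at about 186.7°, so the shorter way is +126.7° (counter-clockwise).

```bash
cat >> h.py <<'E'
def down(a):  # jaw axis at world yaw a (rad)
    y=np.array([np.cos(a),np.sin(a),0]); z=np.array([0,0,-1.]); 
    q=R.from_matrix(np.stack([np.cross(y,z),y,z],1)).as_quat(); return q[[3,0,1,2]]
def st(): print('t',round(monitor.get_time_s(),2),'tcp',np.round(monitor.get_tcp_pos(),4),'F',np.round(monitor.get_contact_force(),1),'open',round(monitor.get_opening(),4))
E
python3 - <<'E'
from h import *
C=[0.6098,-0.2043]
for a in (-30,150,-210):
    for z in (.15,.047):
        print(a,z,[None if q is None else np.round(q,2) for q in (arm.solve_ik(C+[z],down(np.radians(a+k))) for k in(0,60,126.7))])
E
```

```text
-30 0.15 [array([ 0.5 ,  0.49, -0.32,  1.42,  0.16,  1.26, -0.36]), array([ 0.62,  0.52, -0.5 ,  1.41,  0.25,  1.27,  0.63]), array([ 0.68,  0.54, -0.6 ,  1.41,  0.3 ,  1.29,  1.76])]
-30 0.047 [array([ 0.51,  0.59, -0.34,  1.52,  0.21,  1.07, -0.4 ]), array([ 0.62,  0.62, -0.5 ,  1.51,  0.32,  1.09,  0.58]), array([ 0.67,  0.64, -0.57,  1.51,  0.37,  1.1 ,  1.71])]
150 0.15 [array([ 1.02,  0.84, -1.29,  1.39,  0.8 ,  1.49,  2.39]), array([ 0.31,  0.47, -0.06,  1.43,  0.03,  1.24, -2.36]), array([ 0.43,  0.48, -0.22,  1.42,  0.11,  1.25, -1.25])]
150 0.047 [array([ 1.04,  0.99, -1.29,  1.49,  0.96,  1.38,  2.3 ]), array([ 0.29,  0.56, -0.03,  1.53,  0.02,  1.05, -2.36]), array([ 0.42,  0.57, -0.21,  1.52,  0.13,  1.06, -1.27])]
-210 0.15 [array([ 1.02,  0.84, -1.29,  1.39,  0.8 ,  1.49,  2.39]), array([ 0.31,  0.47, -0.06,  1.43,  0.03,  1.24, -2.36]), array([ 0.43,  0.48, -0.22,  1.42,  0.11,  1.25, -1.25])]
-210 0.047 [array([ 1.04,  0.99, -1.29,  1.49,  0.96,  1.38,  2.3 ]), array([ 0.29,  0.56, -0.03,  1.53,  0.02,  1.05, -2.36]), array([ 0.42,  0.57, -0.21,  1.52,  0.13,  1.06, -1.27])]
```

```bash
python3 - <<'E'
from h import *
C=[0.6098,-0.2043]; q=down(np.radians(-30))
arm.move_ptp(C+[.23],q); arm.set_gripper(.05)
arm.move_straight(C+[.047],speed=.12); st()
arm.set_gripper(0.0); st()
j=np.array(monitor.get_joint_positions()); d=np.radians(126.7)
for k in range(1,9):
    t=j.copy(); t[6]+=d*k/8; arm.move_joints(t)
    F=np.array(monitor.get_contact_force()); print(F.round(1),np.round(monitor.get_wrist_torque(),2))
    if np.linalg.norm(F)>60: break
st(); arm.set_gripper(.05); arm.move_straight(C+[.2],speed=.2)
arm.move_ptp([.5,.12,.2],down(0)); st()
c=cam('top'); I=c['image'];P=c['P']; np.savez('top1.npz',image=I,P=P,ray=c['ray'],position=c['position'])
cv2.imwrite('pics/crop2.png',cv2.resize(I[170:270,160:360],None,fx=4,fy=4,interpolation=cv2.INTER_CUBIC))
E
```

```text
t 4.08 tcp [ 0.6104 -0.2044  0.0479] F [-0.   0.6  0.8] open 0.0498
t 4.49 tcp [ 0.6114 -0.2052  0.0478] F [ 6.3 -2.4 -1.3] open 0.013
[ 1.3 -0.5 -0.4] [0.11 0.33 0.14]
[ 0.1  0.1 -1.3] [0.03 0.39 0.12]
[0.4 0.2 0.6] [-0.05  0.42  0.13]
[-0.2  0.1  0.2] [-0.19  0.61  0.07]
[-0.5 -0.3  0.5] [-0.22  0.66  0.12]
[-1.7 -1.2  1.5] [-0.33  0.71  0.09]
[-2.9 -0.4  0.2] [-0.41  0.71  0.09]
[-2.4 -1.5  0.9] [-0.5   0.65  0.15]
t 7.42 tcp [ 0.6112 -0.2054  0.0478] F [-2.4 -1.5  0.9] open 0.013
t 10.68 tcp [0.5001 0.1195 0.1997] F [ 0.3 -0.1 -0.6] open 0.0501
```

View pics/crop2.png

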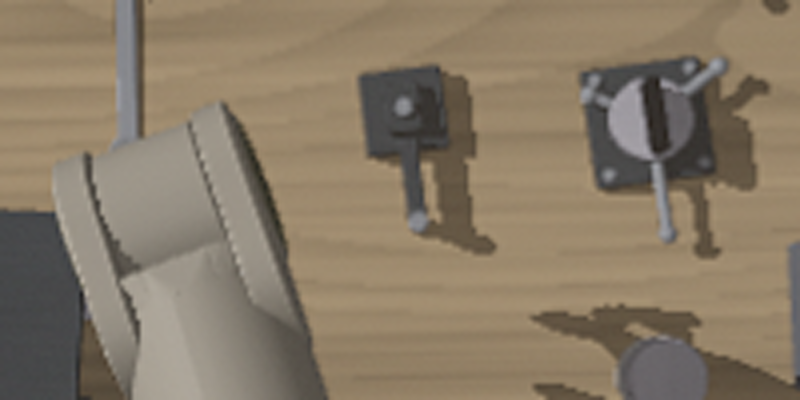

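The longest rod now points towards the robot, ball at (669,236) in the crop. The pin is at (419,222). I'll check the angle numerically, then draw out the bar.

```bash
python3 - <<'E'
from h import *
d=np.load('top1.npz'); c=dict(ray=d['ray'],position=d['position']); P=d['P']
tip=atz(c,160+668.5/4-.4,170+235/4-.4,.031); pin=atz(c,160+419/4-.4,170+221/4-.4,.05)
def sub(zl,zh):
    p=P[180:240,295:350].reshape(-1,3); return p[(p[:,2]>zl)&(p[:,2]<zh),:2].astype(np.float32)*1000
b=cv2.minAreaRect(sub(.014,.022)); g=cv2.minAreaRect(sub(.066,.082))
print('base',b,'grip',g); ax=np.array(b[0])/1000
v=tip[:2]-ax; print('tip',tip,'len',np.hypot(*v),'ang',np.degrees(np.arctan2(v[1],v[0]))%360,'pin',pin)
# fence draw: grasp near the free end
d0=np.load('top0.npz')['P']; p=d0[232:258,182:216].reshape(-1,3); p=p[(p[:,2]>.036)&(p[:,2]<.044)]
print('fence x(y) fit',np.polyfit(p[:,1],p[:,0],1),'end y',p[:,1].min())
q=down(0)
for y in (.195,.03,.16,-.1):
  for x in (.468,.5): print(x,y,arm.solve_ik([x,y,.014],q) is not None, arm.solve_ik([x,y,.014],down(np.pi)) is not None)
E
```

```text
base ((609.3167724609375, -204.32716369628906), (99.7391357421875, 99.95928192138672), 5.8111772537231445) grip ((610.5363159179688, -204.13360595703125), (58.67189407348633, 14.465277671813965), 6.50727653503418)
tip [ 0.5156539  -0.21669845  0.031     ] len 0.09447635742585889 ang 187.52425166434847 pin [ 0.5299791  -0.01299508  0.05      ]
fence x(y) fit [0.00382256 0.46737395] end y 0.1710951730313975
0.468 0.195 True True
0.5 0.195 True True
0.468 0.03 True True
0.5 0.03 True True
0.468 0.16 True True
0.5 0.16 True True
0.468 -0.1 True True
0.5 -0.1 True True
```

```bash
python3 - <<'E'
from h import *
q=down(0); x=.468
arm.set_gripper(.06)
arm.move_ptp([x,.193,.12],q); arm.move_straight([x,.193,.010],speed=.1); st()
arm.set_gripper(0); st()
arm.move_straight([x,.028,.010],speed=.07); st()
arm.set_gripper(.05); arm.move_straight([x,.028,.12],speed=.2)
arm.move_straight([x,.164,.12],speed=.2); arm.move_straight([x,.164,.010],speed=.1); st()
arm.set_gripper(0); st()
c=cam('top'); cv2.imwrite('pics/crop3.png',cv2.resize(c['image'][170:300,100:360],None,fx=3,fy=3,interpolation=cv2.INTER_CUBIC))
E
```

```text
t 12.78 tcp [0.4685 0.1932 0.0107] F [-0.6  0.8  0.5] open 0.0598
t 13.18 tcp [0.4687 0.1932 0.0107] F [ 0.6 -0.6  6. ] open 0.0253
t 15.69 tcp [0.4686 0.0292 0.0106] F [0.1 5.7 8.5] open 0.0251
t 18.83 tcp [0.4685 0.1642 0.0106] F [0.7 0.5 1.1] open 0.05
t 19.18 tcp [0.4687 0.1642 0.0108] F [ 0.1 -1.3  6.2] open 0.0256
```

View pics/crop3.png

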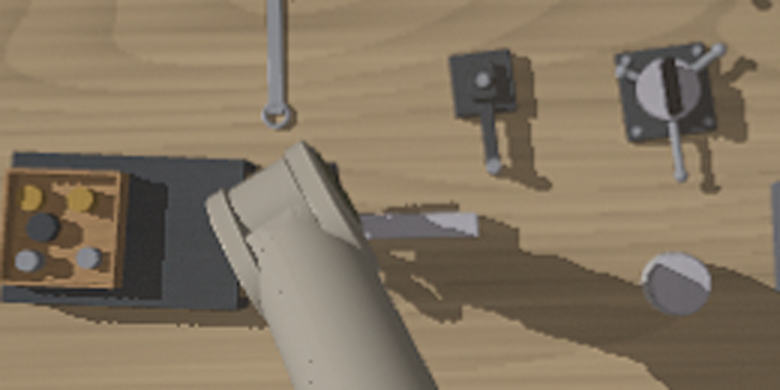

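The bar is half out (free end at (478,225)) and gripped near its middle. The tin and the stops are undisturbed. Next I'll slide it clear, align it and push gently.

```bash
python3 - <<'E'
from h import *
a=-np.radians(4.0)
arm.move_straight([.468,-.10,.010],speed=.08); st()
arm.move_straight([.478,-.10,.010],rotation=down(a),speed=.01); st()
arm.move_straight([.493,-.10,.010],speed=.03); st()
arm.set_gripper(.034); st()
x=.493
while x<.520:
    x+=.001; arm.move_straight([x,-.10,.010],speed=.02)
    F=np.array(monitor.get_contact_force()); print(round(x,4),F.round(1),np.round(monitor.get_wrist_torque(),2))
    if F[0]<-9: break
st()
c=cam('top'); cv2.imwrite('pics/crop4.png',cv2.resize(c['image'][190:290,220:370],None,fx=5,fy=5,interpolation=cv2.INTER_CUBIC))
E
```

```text
t 22.68 tcp [ 0.4689 -0.0986  0.0108] F [0.6 6.5 9. ] open 0.0249
t 23.82 tcp [ 0.4776 -0.1002  0.0108] F [-6.   1.3 14.7] open 0.0251
t 24.48 tcp [ 0.4914 -0.1008  0.0108] F [-11.2  -0.4  19.5] open 0.0252
t 24.73 tcp [ 0.4927 -0.1002  0.0097] F [-0.5  0.2  0.8] open 0.0338
0.494 [-0.3 -0.1 -0.1] [ 0.03 -0.04 -0.05]
0.495 [ 0.5 -0.9  0.5] [0.04 0.01 0.04]
0.496 [-0.9  0.1  0.8] [-0.06  0.36 -0.03]
0.497 [-2.7  0.4 -0. ] [-0.04  0.5   0.03]
0.498 [-1.1 -0.3 -1.3] [-0.06  0.24 -0.01]
0.499 [-1.3 -0.4 -0.8] [-0.04  0.24 -0.01]
0.5 [-1.1  0.2 -0.8] [-0.05  0.24  0.01]
0.501 [-1.8 -0.2 -0.7] [ 0.02  0.23 -0.08]
0.502 [-0.6  1.  -0.2] [0.02 0.29 0.  ]
0.503 [-1.2  0.4 -0.5] [-0.06  0.23  0.01]
0.504 [-2.1 -1.1 -0.6] [-0.02  0.22  0.06]
0.505 [-1.1 -0.4 -0.2] [ 0.03  0.23 -0.04]
0.506 [-2.  -0.8  0.1] [-0.02  0.25  0.02]
0.507 [-1.2 -0.1 -0.2] [-0.02  0.21  0.02]
0.508 [-3.1  0.   1.6] [-0.07  0.75  0.02]
0.509 [-6.7 -0.4  3.7] [0.03 1.55 0.01]
0.51 [-10.5   0.2   6.7] [0.09 2.33 0.08]
t 28.98 tcp [ 0.5078 -0.1001  0.0096] F [-10.5   0.2   6.7] open 0.0338
```

View pics/crop4.png

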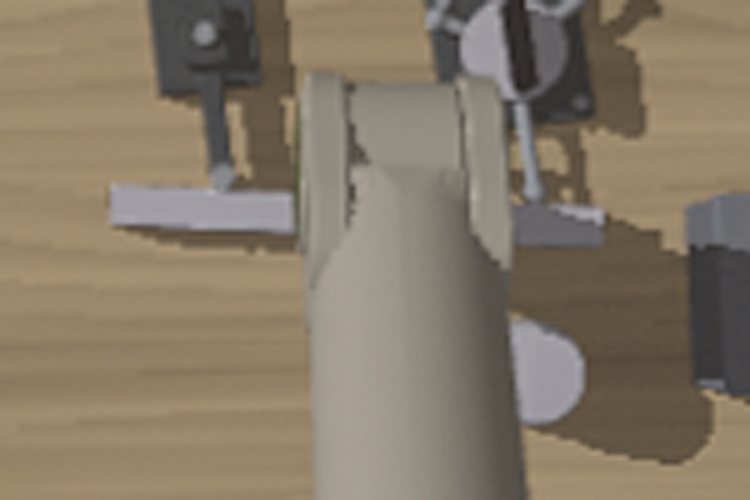

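Contact built up where expected, with the bar up to the pin (222,178) and the ball (533,190). Now back off, lift and check unobstructed.

```bash
python3 - <<'E'
from h import *
arm.move_straight([.5045,-.10,.010],speed=.02); st()
arm.move_straight([.5045,-.10,.16],speed=.08); st()
arm.move_ptp([.45,.25,.25],down(0)); arm.dwell(.3); st()
c=cam('top'); P=c['P']
cv2.imwrite('pics/crop5.png',cv2.resize(c['image'][185:285,235:365],None,fx=6,fy=6,interpolation=cv2.INTER_CUBIC))
p=P[215:245,235:345].reshape(-1,3); p=p[(p[:,2]>.033)&(p[:,2]<.046)&(p[:,0]<.524)]
r=cv2.minAreaRect(p[:,:2].astype(np.float32)*1000); print(r,p[:,2].mean())
# top-face far edge line: max x per y-bin
k=np.round(p[:,1],2)
for pos in np.unique(k): s=p[k==pos]; print(pos,s[:,0].min().round(4),s[:,0].max().round(4),end=' | ')
E
```

```text
t 29.46 tcp [ 0.5051 -0.1     0.0103] F [-0.1  0.2  0.2] open 0.0337
t 31.48 tcp [ 0.5043 -0.1     0.1596] F [-0.   0.6 -0.2] open 0.034
t 33.15 tcp [0.4503 0.2492 0.2498] F [0.4 0.6 0.6] open 0.0341
((510.1408386230469, -97.76397705078125), (316.1852722167969, 41.493743896484375), 86.20755767822266) 0.039923763020713786
-0.25 0.4801 0.5026 | -0.24 0.4802 0.5063 | -0.23 0.4807 0.5064 | -0.22 0.4837 0.523 | -0.21 0.484 0.5232 | -0.2 0.4842 0.5071 | -0.19 0.4843 0.5074 | -0.18 0.4845 0.5074 | -0.17 0.4847 0.5107 | -0.16 0.488 0.511 | -0.15 0.4883 0.5112 | -0.14 0.4885 0.5115 | -0.13 0.4887 0.5117 | -0.12 0.4891 0.5117 | -0.11 0.489 0.5122 | -0.1 0.4895 0.5155 | -0.09 0.4929 0.5155 | -0.08 0.4931 0.516 | -0.07 0.4932 0.5157 | -0.06 0.4933 0.5165 | -0.05 0.4936 0.5166 | -0.04 0.4938 0.5169 | -0.03 0.4939 0.5198 | -0.02 0.4944 0.5205 | -0.01 0.4977 0.5205 | -0.0 0.4977 0.5209 | 0.01 0.4978 0.5211 | 0.02 0.4981 0.5212 | 0.03 0.4984 0.5213 | 0.04 0.4989 0.5216 | 0.05 0.502 0.5218 | 0.06 0.5021 0.522 |
```

View pics/crop5.png

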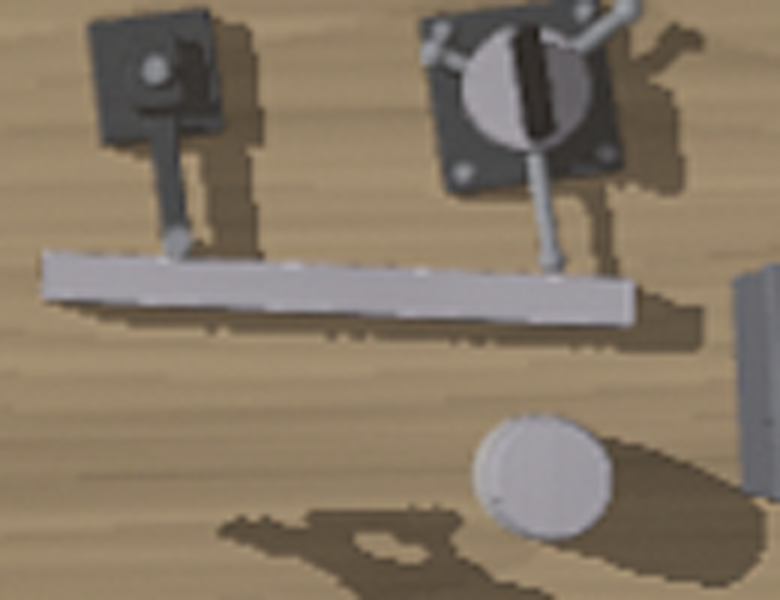

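The unobstructed view shows the bar upright and straight, against the pin (177,245) and the ball (553,262). The rod is still over the ridge. From the depth data, the gaps are about 0.4 mm at the ball and 1.5 mm at the pin, within calibration error. The push force also rose to 10 N, which needs both stops. Handing in.

```bash
python3 -c "
from h import *
st(); finish_job()"
```

```text
t 33.2 tcp [0.4502 0.2495 0.2498] F [ 0.  -0.   0.2] open 0.0339
the job is handed in; nothing more can be done
```

The job is handed in at 33.2 s of the allowed 72 s: the turret is set over its ridge and the straightedge is against both stops. The job reports no verdict, so these results rest on my own checks.

- **Turret:** I turned it 126.7° counter-clockwise, the shorter way. Measured right after the turn, the rod was within about 2° of the ridge. In the last picture it still looked aligned, but I didn't measure it again.
- **Straightedge:** I drew it out from under the riser, regripped it near its middle and slid it clear. I then pushed it with loosely open fingers until the force rose to about 10 N, which one stop alone would not give.
- **Final fit:** The last picture shows it upright against the ball and the pin. Depth data puts the gaps at about 0.4 mm and 1.5 mm, within the camera's 2 mm calibration error and the 3.5 mm allowed.
- **Bystanders and arm:** The tin looked unmoved in the last picture. The jar and wrench were not measured at the end, but the gripper and bar stayed clear of them. The arm was clear and the contact force was near zero.

No check failed or disagreed.

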